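# Two-stage blow-off of a phone board

## Task

Slide the board carrier by its blue knob all the way home under the blow gun's nozzle. Press the gun's orange lever down to its first pressure point and keep it there for about a second (soft air), then press on through the pressure point to the bottom and keep it there for about a second and a half (full blast, never without the carrier home), and let the lever up again. Then slide the carrier all the way back to its loading end, and leave the things lying around where they are.

Things in the scene. Friction and masses are not known exactly. Their poses are not given: they have to be found in the camera images.
- knob (a point): centre of the blue upright knob of the carrier: 18 mm diameter, 36 mm tall (its top is 18 mm above this point, 68 mm above the bench). The carrier is a black slab 110 mm long, 62 mm wide, with a green circuit board behind the knob, on a track on a dark steel plate (240 x 360 mm, 12 mm thick) fixed to the bench. Site x axis: the direction in which the carrier slides home; the knob can be pinched from above or pushed from either side.
- carrier (a joint): how far the carrier has slid, m: 0 = loading end (the end of the track nearer the robot), 0.08 = fully home under the nozzle against the stop. It moves along the x axis of nozzle, takes about 1.5 N and stays where it is left. The start lies in between.
- nozzle (a point): mouth of the blow gun's nozzle, 46 mm above the bench, fixed to the plate. Its x axis is the carrier's slide direction (home = +x), z up. With the carrier home, the knob stands 65 mm from here towards -x; the gun (36 mm diameter, black, in two saddles) lies along +y, its axis 34 mm above this point, from 51 mm to 200 mm along y. The nozzle and its pipe reach 38 mm above this point.
- lever_pad (a point): centre of the top face of the orange lever's pad (30 x 34 mm, flat when the lever is at rest, then 128 mm above the bench). The lever is hinged at its nozzle end, 83 mm from here towards the nozzle (-y of nozzle) and 26 mm lower; the pad goes down when pressed, 10 mm to the pressure point and 10 mm more to the bottom, moving about 4 mm outward (+y). It springs back up when let go.
- soft_flow (a joint): first stage of the lever, rad: 0 = at rest, 0.12 = at the pressure point (10 mm down at the pad). Takes 1.5 N rising to 3.5 N at the pad.
- full_flow (a joint): second stage of the lever, rad: 0 until the pad is pressed at the pressure point with more than 9 N, 0.12 = bottom of the stroke (20 mm down at the pad in all), which takes about 12 N.
- flux_jar: bystander: small amber jar, 38 mm diameter, 45 mm tall, on the plate on the carrier's other side from the gun; origin at its underside
- spool: bystander: copper wire spool, 42 mm diameter, 24 mm tall, lying flat on the plate on the same side as the jar; origin at its underside
- phone: bystander: black phone 72 x 148 x 8 mm lying on the bench; origin at its underside
- screwdriver: bystander: red screwdriver 150 mm long lying on the bench
- parts_tray: bystander: blue parts tray 100 x 140 x 25 mm; origin at its underside
- cleaner: bystander: glass bottle 70 mm diameter, 120 mm tall; origin at its underside
- tip_pot: bystander: dark pot 70 mm diameter, 50 mm tall; origin at its underside

How it is judged:
On the way, in this order (a step that is already met when the one before it is completed fails the run):
1. the carrier is fully home under the nozzle (value of joint carrier above 0.075 m), for 0.2 s.
2. the lever is kept at its pressure point (soft air, second stage still shut) for half a second with the carrier home (value of joint carrier above 0.074 m and value of joint soft_flow above 0.085 rad and value of joint full_flow below 0.04 rad), for 0.5 s.
3. the lever is pressed through the pressure point to the bottom and kept there for a second with the carrier home (value of joint carrier above 0.074 m and value of joint full_flow above 0.095 rad), for 1 s.
4. the lever is let fully up while the carrier is still home (value of joint carrier above 0.074 m and value of joint each of soft_flow, full_flow below 0.02 rad), for 0.1 s.
At the end, for the whole second after the job is handed in: The carrier is back at its loading end (within 6 mm), both stages of the lever are released (under 0.02 rad), and the things around have not been moved by more than 30 mm (value of joint carrier below 0.006 m and value of joint each of soft_flow, full_flow below 0.02 rad); the robot touches nothing.
It fails at once if second stage opened while the carrier is not home (value of joint full_flow above 0.04 rad and value of joint carrier below 0.072 m).
It fails at once if a bystander moved by more than 30 mm (distance of any of flux_jar, spool, phone, screwdriver, parts_tray, cleaner, tip_pot from where it was at the start of the episode above 0.03 m).
It also fails if it takes over 64 s, if anything falls off the work surface, if the arm or the gripper's body presses on something with over 40 N, if the wrist force passes 120 N, or if a joint passes its speed limit or range.

## Robot

A 6-joint arm with a two-finger parallel gripper is mounted at the origin on the work surface. World frame = base frame: x ahead of the robot, y to its left, z up, the work surface at z = 0. Lengths are in m, angles in rad, forces in N, time in s.
With the tool pointing down it reaches from about 0.3 to 0.75 m from the base axis. Payload 8.5 kg.
Tool frame: the origin (TCP) lies at the very end of the fingers, on their centre line; the grasp point (between the pads) lies 19 mm behind it; z points along the fingers, y is the line along which they close (so a half turn about z gives the same grasp; the last joint's range is limited). The gripper opens to 85 mm and grips with 20 to 120 N. Pads are 22 mm wide; open, the fingers measure 114 mm over their backs; the gripper's body (76 mm by 85 mm) begins 54 mm behind the grasp point. The pads swing forward as they close: fully open they stand 13 mm farther back than shut.
Start: joints at [-1.354, 0.381, 1.297, -0, 1.464, -0.215], TCP at [0.23, -0.5, 0.231] pointing down, gripper open.
Joint ranges: [-3.11, 3.11], [-0.89, 2.33], [0.22, 2.48], [-1.42, 4.56], [0.17, 2.85], [-2.88, 2.88]. Speed limits (rad/s): [2.39, 2.39, 3.14, 3.14, 3.14, 3.14].

## Interface

Orientations are given as a unit quaternion [x, y, z, w].
In Python, from cell import status, cams, env gives the robot as it stands.
- The arm moves only by the shell command python3 -m jog 'ROWS'. ROWS is JSON, a list of rows, each an object with "offset": the shift along the tool's x, y, z as a fraction of full scale, a list of three; "turn": the turn about the tool's z as a fraction of full scale; "hand": the opening, from 0 (shut) to 1 (fully open). In form: [{"offset": [tx, ty, tz], "turn": turn, "hand": hand}, ...]. A call has 1 to 12 rows; each row shifts and turns the commanded pose from where the row before left it, along the tool's axes as they then stand; what a row does not reach is not made up. Full scale, the value 1, is 200 mm for a shift and 2 pi rad for a turn. A row lasts 1/12 s, in which the tool goes at most 41.7 mm and 7.16 degrees, less where a joint would pass 70% of its speed; a pose out of reach is approached as far as the arm can. A call with a number of a shift or a turn outside -1 to 1 is refused whole. A call with a gripper value outside its range is refused whole. The fingers move at their own pace and stop on an object; the grip force is fixed at half the most. Time passes only in rows, so rows that do not move let the fingers close. It gives the time, the measured TCP pose, the force, the opening and the grip force at its end, in the units of the state.
- status.sense(): the state, without advancing time (a new reading comes with each control period).
- cams.snapshot(name): name is "scene" or "top" or "wrist"; returns a dict with "pixels" (400x640x3 uint8, blue, green, red), "fov_y" (degrees; the focal length in pixels is half the picture's height over the tangent of half this angle, whatever the lens; pixels are square), "cx", "cy" (the principal point, pixels), "rvec" (rotation vector, rad) and "tvec" (3), from world to camera coordinates, as OpenCV has them; the wrist camera has in their place "mount" (4x4, takes a point from camera to tool coordinates, whose origin is the TCP and whose axes are the flange's). Camera axes: x right, y down, z forward; pixel columns grow to the right and rows downward; lengths in m; the calibration is good to about 2 mm. A picture is of the moment at which its call begins: read the wrist's pose just before it. There is no depth.
- env.finish_job(): hands the job in; it is judged then, once.
Trained networks look in the newest picture that a camera, given by its name, has taken for a name from the list of things; names that differ only in an ending like _2 or _b are one class to them, and where a whole thing is asked for, a point or a joint stands for the part that bears it (a point fixed in the world has none). Each returns a list of dicts, best first, with "score" (0 to 1); they miss things now and then, are a little off and sometimes report something else, mostly with a low value. They report only what shows in the picture. A call takes as long as a camera call.
- cams.silhouettes(camera, name): "region" (400x640 bool, what is visible of it).
- cams.spot_point(camera, name): "location" ([x, y, z] in m, in world coordinates, good to about 4 mm: a listed point, or the origin of a listed thing).
The state is a dict: "clock": time; "joints": joint angles; "qd": joint speeds; "joint_efforts": joint torques, N m; "tcp_pos": TCP position; "orientation": TCP orientation; "ft_force": force on the tool from outside, world axes, zero at the start; "ft_torque": the same for the moment, N m; "width": finger opening in m; "grasp_force": force on a finger pad.
Only numpy, scipy, OpenCV 4.12 (cv2) and the standard library are available. Lean on these libraries where they do the work, as an engineer would, in place of code of your own. Each camera call takes 0.05 s, during which the arm holds its last target. There are 200 camera calls.

## Working session

There is one attempt and no reset: what is moved stays moved. The work goes in short steps, Python scripts to look and compute and a shell command to move; the robot and the scene stay as the last step left them, time stands still between calls to the robot, and variables do not carry over. Pictures are saved under pics/ and viewed, at most 10 in all, crops included, and the job is handed in when it is done.

```bash
mkdir -p pics; ls; cat > h.py <<'E'
import numpy as np,cv2
from cell import status,cams,env
from scipy.spatial.transform import Rotation as R
def snap(n,save=None):
    p=cams.snapshot(n)
    if save: cv2.imwrite('pics/'+save,p['pixels'])
    return p
def proj(p,X):
    f=200/np.tan(np.radians(p['fov_y'])/2)
    c=cv2.Rodrigues(np.array(p['rvec'],float))[0]@np.array(X)+np.array(p['tvec']).ravel()
    return f*c[:2]/c[2]+[p['cx'],p['cy']]
E
python3 - <<'E'
from h import *
s=status.sense();print({k:np.round(v,3).tolist() for k,v in s.items()})
for c in('top','scene'):
    p=snap(c,c+'0.png')
    for n in('knob','nozzle','lever_pad','flux_jar','spool','phone','cleaner','tip_pot','parts_tray','screwdriver'):
        r=cams.spot_point(c,n)
        print(c,n,[(np.round(d['location'],4).tolist(),round(d['score'],2),proj(p,d['location']).round().tolist()) for d in r[:2]])
E
```

```text
pics
{'clock': 0.0, 'joints': [-1.354, 0.381, 1.298, -0.0, 1.464, -0.215], 'qd': [0.001, 0.002, 0.0, 0.002, 0.001, -0.002], 'joint_efforts': [0.0, -44.846, -23.128, -0.0, 0.005, -0.0], 'tcp_pos': [0.23, -0.499, 0.231], 'orientation': [0.977, 0.214, -0.0, -0.001], 'ft_force': [-0.081, 0.349, -0.99], 'ft_torque': [-0.023, 0.003, -0.019], 'grasp_force': 0.0, 'width': 0.085}
top knob [([0.4775, -0.1236, 0.0489], 0.83, [345.0, 211.0])]
top nozzle [([0.5929, -0.1335, 0.0481], 0.64, [346.0, 176.0])]
top lever_pad [([0.6926, -0.3497, -0.0019], 0.64, [408.0, 150.0]), ([0.2818, 0.3974, 0.0003], 0.45, [184.0, 277.0])]
top flux_jar [([0.5888, -0.2556, 0.0126], 0.52, [383.0, 179.0])]
top spool [([0.4827, -0.2433, 0.0115], 0.67, [381.0, 211.0])]
top phone [([0.5348, -0.506, 0.0021], 0.6, [459.0, 194.0])]
top cleaner [([0.6947, -0.3477, -0.0012], 0.63, [408.0, 150.0])]
top tip_pot [([0.6959, 0.3419, 0.0011], 0.87, [205.0, 154.0])]
top parts_tray [([0.4622, 0.4323, -0.0029], 0.7, [176.0, 222.0])]
top screwdriver [([0.2837, 0.3981, 0.0029], 0.53, [183.0, 276.0])]
scene knob [([0.4781, -0.1271, 0.0548], 0.79, [294.0, 232.0])]
scene nozzle [([0.5866, -0.134, 0.045], 0.65, [322.0, 259.0])]
scene lever_pad [([0.6056, 0.0237, 0.1264], 0.65, [367.0, 207.0])]
scene flux_jar [([0.5917, -0.2526, 0.0116], 0.76, [293.0, 298.0]), ([0.6917, -0.3467, 0.0006], 0.7, [297.0, 356.0])]
scene spool [([0.4829, -0.2375, 0.0109], 0.79, [267.0, 269.0]), ([0.593, -0.2534, 0.0134], 0.74, [294.0, 298.0])]
scene phone [([0.5353, -0.5053, -0.0035], 0.91, [200.0, 365.0])]
scene cleaner [([0.6915, -0.3493, 0.0032], 0.91, [297.0, 356.0])]
scene tip_pot [([0.6963, 0.3398, -0.0029], 0.85, [442.0, 188.0])]
scene parts_tray [([0.4675, 0.4336, 0.0009], 0.9, [398.0, 141.0])]
scene screwdriver [([0.2816, 0.3945, -0.0006], 0.69, [351.0, 125.0])]
```

```bash
python3 - <<'E'
import cv2
a=cv2.imread('pics/top0.png')[120:260,280:440];b=cv2.imread('pics/scene0.png')[150:320,220:420]
cv2.imwrite('pics/a.png',cv2.resize(a,None,fx=5,fy=4.2*5/4.2*0.8)[:560]);cv2.imwrite('pics/b.png',cv2.resize(b,None,fx=3.5,fy=3.5))
E
```

```text
(no output)
```

View pics/a.png

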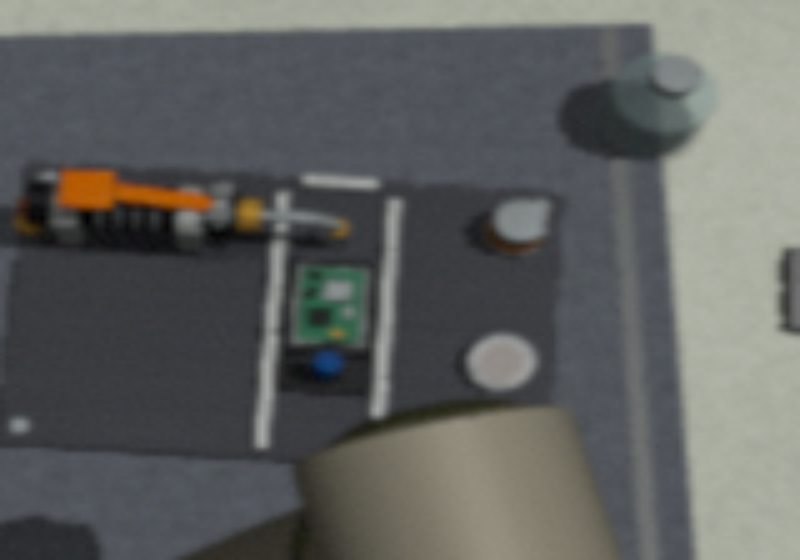

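View pics/b.png

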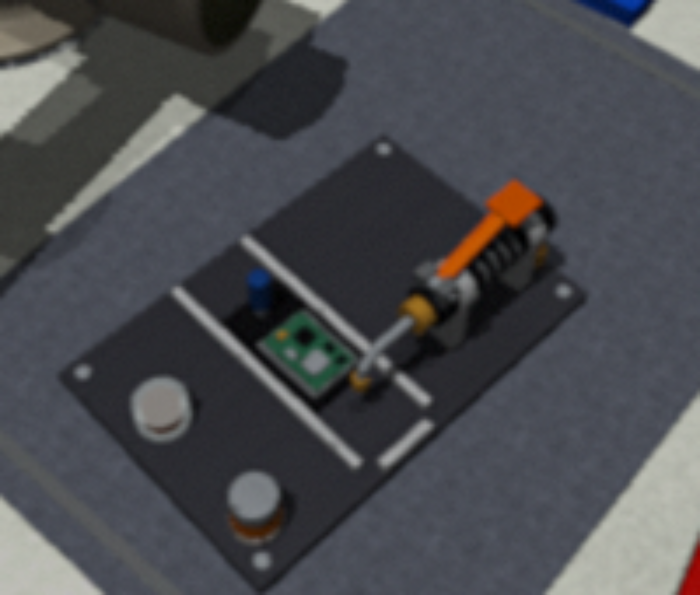

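The top view (with +x up) shows the knob at about (345,211), the nozzle mouth at (348,177) and the orange pad at (297,167). The scene view shows the pad at (367,208). The track runs a few degrees clockwise of world x. Next I'll triangulate these points.

```bash
cat >> h.py <<'E'
def K(p):
    f=200/np.tan(np.radians(p['fov_y'])/2); return np.array([[f,0,p['cx']],[0,f,p['cy']],[0,0,1.]])
def RT(p): return cv2.Rodrigues(np.array(p['rvec'],float))[0],np.array(p['tvec']).ravel()
def ray(p,uv):
    r,t=RT(p);return -r.T@t, r.T@np.linalg.inv(K(p))@[*uv,1]
def atz(p,uv,z):
    o,d=ray(p,uv);return o+d*(z-o[2])/d[2]
def tri(p,q,a,b):
    P=[K(c)@np.c_[RT(c)[0],RT(c)[1]] for c in(p,q)]
    X=cv2.triangulatePoints(P[0],P[1],np.array(a,float),np.array(b,float)).ravel();return X[:3]/X[3]
def cen(c,n):
    r=cams.silhouettes(c,n)
    if not r:return None
    m=r[0]['region'];ys,xs=np.nonzero(m);return xs.mean(),ys.mean(),m.sum(),r[0]['score']
E
python3 - <<'E'
from h import *
np.set_printoptions(precision=4,suppress=True)
p=snap('top');q=snap('scene')
for z in(.012,.018):
    for a,b in(((336.6,168.75),(332.4,231.2)),((359.2,170),(355.6,223.75))):
        A,B=atz(p,a,z),atz(p,b,z);d=A-B;print('guide',A,B,np.degrees(np.arctan2(d[1],d[0])))
# scene: guides and plate screws
s=lambda u,v:(220+u/3.5,150+v/3.5)
for a,b in((s(430,402),s(245,240)),(s(357,464),s(178,292)),(s(563,291),s(383,148)),(s(261,561),s(82,372))):
    A,B=atz(q,a,.014),atz(q,b,.014);d=A-B;print('scene',A,B,np.degrees(np.arctan2(d[1],d[0])))
print('pad',tri(p,q,(297.4,167),s(515,202)),'nozzle',tri(p,q,(348.6,177.3),s(360,380)))
# orange/blue segmentation
for nm,lo,hi in(('orange',(5,200,120),(14,255,255)),('blue',(105,150,60),(125,255,255))):
    for c,im,(x0,x1,y0,y1) in(('top',p,(280,440,120,222)),('scene',q,(270,400,190,300))):
        m=cv2.inRange(cv2.cvtColor(im['pixels'],cv2.COLOR_BGR2HSV),lo,hi)[y0:y1,x0:x1]
        ys,xs=np.nonzero(m);print(nm,c,len(xs),xs.mean()+x0,ys.mean()+y0,xs.min()+x0,xs.max()+x0,ys.min()+y0,ys.max()+y0)
E
```

```text
guide [ 0.629  -0.1035  0.012 ] [ 0.4185 -0.0837  0.012 ] -5.377673942018791
guide [ 0.6229 -0.1788  0.012 ] [ 0.4413 -0.16    0.012 ] -5.925691248888206
guide [ 0.6272 -0.1033  0.018 ] [ 0.4175 -0.0836  0.018 ] -5.377673942018796
guide [ 0.6212 -0.1783  0.018 ] [ 0.4403 -0.1595  0.018 ] -5.92569124888821
scene [ 0.6293 -0.0987  0.014 ] [ 0.4166 -0.0801  0.014 ] -5.002457782070367
scene [ 0.6201 -0.1746  0.014 ] [ 0.4113 -0.1538  0.014 ] -5.706680766666044
scene [0.6489 0.0529 0.014 ] [0.4399 0.0742 0.014 ] -5.839933125418025
scene [ 0.6167 -0.2751  0.014 ] [ 0.408  -0.2548  0.014 ] -5.564018499815811
pad [0.6051 0.0229 0.1252] nozzle [ 0.5884 -0.1388  0.053 ]
orange top 62 303.85483870967744 167.56451612903226 292 321 163 171
orange scene 220 360.4227272727273 213.67727272727274 346 374 202 228
blue top 27 345.0740740740741 210.2962962962963 343 348 208 213
blue scene 29 293.3448275862069 229.27586206896552 291 296 227 232
```

```bash
python3 -m jog '[{"offset":[0,0,0],"turn":0.0195,"hand":0.5},{"offset":[0,0,0],"turn":0.0195,"hand":0.5},{"offset":[0,0,0],"turn":0.0195,"hand":0.5},{"offset":[0,0,0],"turn":0.0195,"hand":0.5},{"offset":[0,0,0],"turn":0.0062,"hand":0.5}]'
python3 -m jog '[{"offset":[0.04,-0.08,0],"turn":0,"hand":0.5},{"offset":[0.09,-0.17,0],"turn":0,"hand":0.5},{"offset":[0.09,-0.17,0],"turn":0,"hand":0.5},{"offset":[0.09,-0.17,0],"turn":0,"hand":0.5},{"offset":[0.09,-0.17,0],"turn":0,"hand":0.5},{"offset":[0.09,-0.17,0],"turn":0,"hand":0.5},{"offset":[0.09,-0.17,0],"turn":0,"hand":0.5},{"offset":[0.09,-0.17,0],"turn":0,"hand":0.5},{"offset":[0.09,-0.17,0],"turn":0,"hand":0.5},{"offset":[0.09,-0.17,0],"turn":0,"hand":0.5},{"offset":[0.09,-0.17,0],"turn":0,"hand":0.5},{"offset":[0.04,-0.08,0],"turn":0,"hand":0.5}]'
python3 -m jog '[{"offset":[0,0,0.1],"turn":0,"hand":0.5},{"offset":[0,0,0],"turn":0,"hand":0.5}]'
cat >> h.py <<'E'
def togo(T,yaw=None):
    s=status.sense();r=R.from_quat(s['orientation']).as_matrix()
    print('tcp',np.round(s['tcp_pos'],4),'yaw',np.degrees(np.arctan2(r[1,0],r[0,0])).round(2),'tilt',np.round(r[:,2],3),'togo frac',(r.T@(np.array(T)-s['tcp_pos'])/.2).round(4),'F',np.round(s['ft_force'],1),'w',s['width'],'t',s['clock'])
def wtop(uv,z):
    s=status.sense();p=snap('wrist');r=R.from_quat(s['orientation']).as_matrix();m=np.array(p['mount'])
    return p,s,r,m
E
python3 - <<'E'
from h import *
togo([.478,-.1255,.042])
s=status.sense();p=snap('wrist','w1.png')
for n in('knob','nozzle','lever_pad'):
    print(n,[(np.round(d['location'],4).tolist(),round(d['score'],2)) for d in cams.spot_point('wrist',n)[:2]])
E
```

```text
clock: 1.62
tcp_pos: [0.2302, -0.4995, 0.2313]
orientation: [0.999, -0.052, -0.0, -0.0]
ft_force: [0.2, -0.5, 0.1]
width: 0.0429
grasp_force: 0.0
clock: 2.62
tcp_pos: [0.4628, -0.145, 0.2315]
orientation: [0.999, -0.047, 0.0, -0.0]
ft_force: [-0.2, -0.3, 0.2]
width: 0.0426
grasp_force: 0.0
clock: 2.78
tcp_pos: [0.4608, -0.1467, 0.2091]
orientation: [0.999, -0.047, -0.002, -0.001]
ft_force: [-0.7, -0.3, 0.5]
width: 0.0427
grasp_force: 0.0
tcp [ 0.4608 -0.1467  0.2091] yaw -5.43 tilt [-0.004  0.002 -1.   ] togo frac [ 0.0787 -0.112   0.8352] F [-0.7 -0.3  0.5] w 0.04272985742675418 t 2.7833
knob [([0.4794, -0.1222, 0.0498], 0.56)]
nozzle [([0.5882, -0.1377, 0.0443], 0.88), ([0.4873, -0.24, 0.0104], 0.17)]
lever_pad [([0.6069, 0.0217, 0.1286], 0.85)]
```

View pics/w1.png

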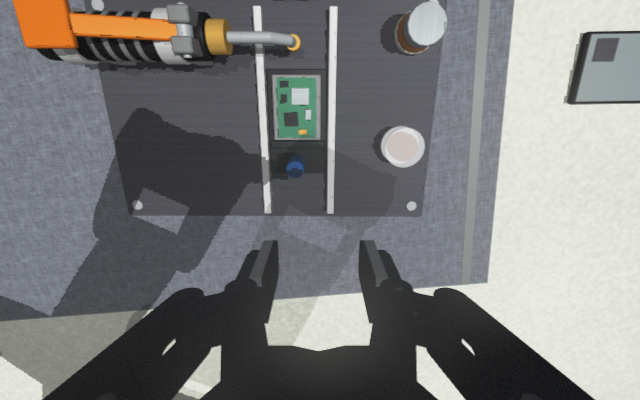

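The wrist view shows the knob top at about (295,167), the nozzle at (294,43), and the guides at u≈258–267 and 331–333.

```bash
cat >> h.py <<'E'
def wray(s,p,uv):
    r=R.from_quat(s['orientation']).as_matrix();m=np.array(p['mount'])
    return r@m[:3,3]+s['tcp_pos'], r@m[:3,:3]@np.linalg.inv(K(p))@[*uv,1]
def watz(s,p,uv,z):
    o,d=wray(s,p,uv);return o+d*(z-o[2])/d[2]
def blue(p):
    m=cv2.inRange(cv2.cvtColor(p['pixels'],cv2.COLOR_BGR2HSV),(105,130,40),(125,255,255))
    n,l,st,c=cv2.connectedComponentsWithStats(m);i=1+np.argmax(st[1:,4]);return st[i],c[i]
E
python3 - <<'E'
from h import *
np.set_printoptions(precision=4,suppress=True)
s=status.sense();p=snap('wrist');st,c=blue(p);print(st,c)
print('top',watz(s,p,(c[0],st[1]+7.5),.066),'c',watz(s,p,c,.06))
for a,b in(((257,8),(267.5,212)),((333.5,8),(331,212))):
    A,B=watz(s,p,a,.016),watz(s,p,b,.016);d=A-B;print(A,B,np.degrees(np.arctan2(d[1],d[0])))
print('pad',watz(s,p,(45,22),.128),'noz',watz(s,p,(294,43),.046))
togo([.478,-.1245,.1])
E
```

```text
[284 162  17   9 102] [291.3431 166.1667]
top [ 0.4771 -0.1245  0.066 ] c [ 0.4792 -0.1242  0.06  ]
[ 0.632  -0.1054  0.016 ] [ 0.4165 -0.0833  0.016 ] -5.848475236037515
[ 0.6246 -0.1809  0.016 ] [ 0.4089 -0.1601  0.016 ] -5.496580752347233
pad [0.6076 0.0206 0.128 ] noz [ 0.5923 -0.1398  0.046 ]
tcp [ 0.4614 -0.1491  0.2121] yaw -5.64 tilt [ 0.001 -0.001 -1.   ] togo frac [ 0.0699 -0.1308  0.5605] F [ 0.2 -0.8  0.6] w 0.042740383611989986 t 3.0333
```

```bash
python3 -m jog '[{"offset":[0.035,-0.062,0],"turn":0,"hand":0.5},{"offset":[0.035,-0.061,0.1],"turn":0,"hand":0.5},{"offset":[0,0,0.15],"turn":0,"hand":0.5},{"offset":[0,0,0.15],"turn":0,"hand":0.5},{"offset":[0,0,0.15],"turn":0,"hand":0.5},{"offset":[0,0,0],"turn":0,"hand":0.5},{"offset":[0,0,0],"turn":0,"hand":0.5}]'
python3 - <<'E'
from h import *
togo([.478,-.126,.043])
p=snap('wrist','w2.png')
togo([.478,-.126,.043])
E
```

```text
clock: 3.62
tcp_pos: [0.4775, -0.1256, 0.1016]
orientation: [0.999, -0.049, -0.001, -0.0]
ft_force: [1.2, -0.3, 0.8]
width: 0.0427
grasp_force: 0.0
tcp [ 0.4775 -0.1256  0.1016] yaw -5.63 tilt [-0.001  0.001 -1.   ] togo frac [0.0029 0.0018 0.2929] F [ 1.2 -0.3  0.8] w 0.04270484120979758 t 3.6167
tcp [ 0.4783 -0.1259  0.1027] yaw -5.61 tilt [ 0.001 -0.001 -1.   ] togo frac [-0.0019  0.0003  0.2987] F [ 0.6 -0.1 -0. ] w 0.04254744085405341 t 3.6667
```

View pics/w2.png

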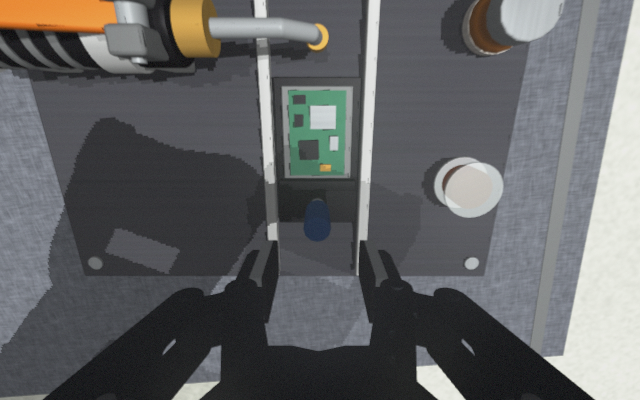

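The knob at (318,220) is centred between the fingers, so I'll descend and pinch it.

```bash
python3 -m jog '[{"offset":[0,0,0.1],"turn":0,"hand":0.5},{"offset":[0,0,0.1],"turn":0,"hand":0.5},{"offset":[0,0,0.095],"turn":0,"hand":0.5},{"offset":[0,0,0],"turn":0,"hand":0.5},{"offset":[0,0,0],"turn":0,"hand":0.1},{"offset":[0,0,0],"turn":0,"hand":0.1},{"offset":[0,0,0],"turn":0,"hand":0.1},{"offset":[0,0,0],"turn":0,"hand":0.1},{"offset":[0,0,0],"turn":0,"hand":0.1},{"offset":[0,0,0],"turn":0,"hand":0.1}]'
```

```text
clock: 4.5
tcp_pos: [0.4788, -0.1247, 0.0446]
orientation: [0.999, -0.049, 0.002, -0.0]
ft_force: [0.5, 6.3, 6.0]
width: 0.0165
grasp_force: 58.4
```

```bash
python3 -m jog '[{"offset":[0.04,0,0],"turn":0,"hand":0.1},{"offset":[0.04,0,0],"turn":0,"hand":0.1},{"offset":[0.04,0,0],"turn":0,"hand":0.1},{"offset":[0.04,0,0],"turn":0,"hand":0.1},{"offset":[0.03,0,0],"turn":0,"hand":0.1},{"offset":[0.01,0,0],"turn":0,"hand":0.1},{"offset":[0,0,0],"turn":0,"hand":0.1},{"offset":[0,0,0],"turn":0,"hand":0.1}]'
```

```text
clock: 5.17
tcp_pos: [0.5189, -0.1286, 0.0446]
orientation: [0.999, -0.049, 0.002, 0.0]
ft_force: [1.4, 6.2, 3.2]
width: 0.016
grasp_force: 58.4
```

```bash
python3 -m jog '[{"offset":[0.015,0,0],"turn":0,"hand":0.1},{"offset":[0.015,0,0],"turn":0,"hand":0.1},{"offset":[0,0,0],"turn":0,"hand":0.1},{"offset":[0,0,0],"turn":0,"hand":0.1}]'
```

```text
clock: 5.5
tcp_pos: [0.5247, -0.1292, 0.0446]
orientation: [0.999, -0.049, 0.002, -0.0]
ft_force: [1.9, 5.7, 5.1]
width: 0.0156
grasp_force: 58.5
```

```bash
python3 -m jog '[{"offset":[0.015,0,0],"turn":0,"hand":0.1},{"offset":[0.01,0,0],"turn":0,"hand":0.1},{"offset":[0,0,0],"turn":0,"hand":0.1},{"offset":[0,0,0],"turn":0,"hand":0.1}]'
```

```text
clock: 5.83
tcp_pos: [0.527, -0.1294, 0.0445]
orientation: [0.999, -0.048, -0.001, -0.0]
ft_force: [-11.5, 5.4, 13.0]
width: 0.0161
grasp_force: 59.6
```

```bash
python3 -m jog '[{"offset":[0.007,0,0],"turn":0,"hand":0.1},{"offset":[0,0,0],"turn":0,"hand":0.1},{"offset":[0,0,0],"turn":0,"hand":0.1},{"offset":[0,0,0],"turn":0,"hand":0.1}]'
python3 - <<'E'
from h import *
togo([.527,-.1294,.0446])
E
```

```text
clock: 6.17
tcp_pos: [0.527, -0.1294, 0.0445]
orientation: [0.999, -0.048, -0.003, -0.0]
ft_force: [-17.8, 3.8, 16.3]
width: 0.016
grasp_force: 59.9
tcp [ 0.527  -0.1294  0.0445] yaw -5.53 tilt [-0.006  0.001 -1.   ] togo frac [-0.      0.0001 -0.0005] F [-17.8   3.8  16.3] w 0.0160072772984855 t 6.1667
```

```bash
python3 -m jog '[{"offset":[0,0,0],"turn":0,"hand":0.5},{"offset":[0,0,0],"turn":0,"hand":0.5},{"offset":[0,0,0],"turn":0,"hand":0.5},{"offset":[0,0,0],"turn":0,"hand":0.5},{"offset":[0,0,-0.1],"turn":0,"hand":0.5},{"offset":[0,0,-0.15],"turn":0,"hand":0.5},{"offset":[0,0,-0.15],"turn":0,"hand":0.5},{"offset":[0,0,-0.15],"turn":0,"hand":0.5},{"offset":[0,0,-0.15],"turn":0,"hand":0.5},{"offset":[0,0,-0.05],"turn":0,"hand":0.5},{"offset":[0,0,0],"turn":0,"hand":0},{"offset":[0,0,0],"turn":0,"hand":0}]'
python3 - <<'E'
from h import *
np.set_printoptions(precision=4,suppress=True)
togo([.6065,.022,.18])
p=snap('top');q=snap('scene');s=status.sense();w=snap('wrist','w3.png')
for c in('scene','top','wrist'):
  for n in('knob','lever_pad','nozzle'):
    print(c,n,[(np.round(d['location'],4).tolist(),round(d['score'],2)) for d in cams.spot_point(c,n)[:1]])
E
```

```text
clock: 7.17
tcp_pos: [0.5298, -0.1303, 0.1923]
orientation: [0.999, -0.049, 0.0, 0.0]
ft_force: [0.1, -0.4, -1.3]
width: 0.0193
grasp_force: 0.0
tcp [ 0.5298 -0.1303  0.1923] yaw -5.57 tilt [ 0. -0. -1.] togo frac [ 0.3075 -0.7949  0.0613] F [ 0.1 -0.4 -1.3] w 0.019283976507514376 t 7.1667
scene knob [([0.524, -0.1284, 0.0527], 0.7)]
scene lever_pad [([0.6031, 0.0252, 0.1278], 0.49)]
scene nozzle [([0.5867, -0.1352, 0.044], 0.8)]
top knob []
top lever_pad [([0.6028, 0.0221, 0.1284], 0.45)]
top nozzle [([0.5933, -0.1309, 0.0462], 0.94)]
wrist knob [([0.5294, -0.1288, 0.0517], 0.78)]
wrist lever_pad [([0.6055, 0.0229, 0.1313], 0.73)]
wrist nozzle [([0.5902, -0.1366, 0.0426], 0.86)]
```

View pics/w3.png

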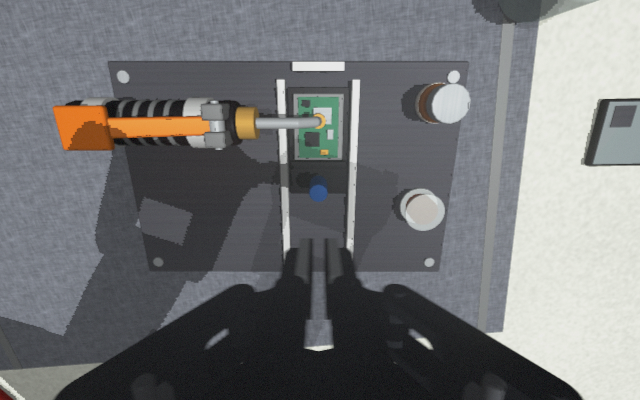

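The board is now under the nozzle at (319,121) with the knob at (318,190). The pad is at (83,128). I'll move over to the pad.

```bash
python3 -m jog '[{"offset":[0.04,-0.1,0],"turn":0,"hand":0},{"offset":[0.06,-0.15,0],"turn":0,"hand":0},{"offset":[0.06,-0.16,0],"turn":0,"hand":0},{"offset":[0.06,-0.16,0.02],"turn":0,"hand":0},{"offset":[0.05,-0.15,0.02],"turn":0,"hand":0},{"offset":[0.03,-0.075,0.02],"turn":0,"hand":0},{"offset":[0,0,0],"turn":0,"hand":0},{"offset":[0,0,0],"turn":0,"hand":0},{"offset":[0,0,0],"turn":0,"hand":0}]'
python3 - <<'E'
from h import *
np.set_printoptions(precision=4,suppress=True)
togo([.605,.0225,.128])
s=status.sense();w=snap('wrist','w4.png')
togo([.605,.0225,.128])
E
```

```text
clock: 8.52
tcp_pos: [0.6048, 0.0215, 0.1804]
orientation: [0.999, -0.049, -0.0, 0.0]
ft_force: [-1.1, 0.1, -0.1]
width: -0.0001
grasp_force: 0.0
tcp [0.6048 0.0215 0.1804] yaw -5.6 tilt [-0. -0. -1.] togo frac [ 0.0005 -0.0053  0.2622] F [-1.1  0.1 -0.1] w -0.00014853575090385248 t 8.5167
tcp [0.6048 0.0212 0.1806] yaw -5.63 tilt [ 0. -0. -1.] togo frac [ 0.0003 -0.0067  0.263 ] F [-0.6 -0.5 -0.1] w 0.0001768455988867723 t 8.5667
```

View pics/w4.png

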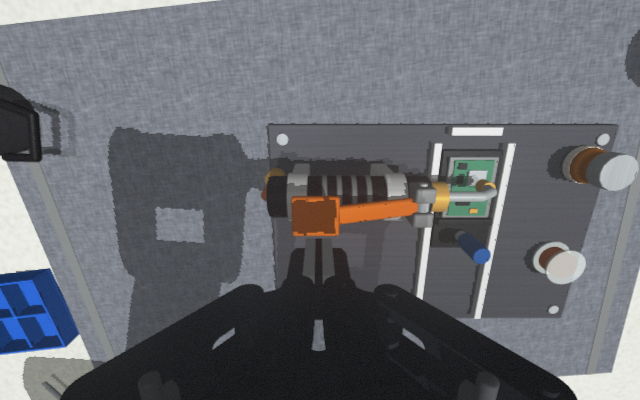

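```bash
python3 -m jog '[{"offset":[0,-0.004,0.1],"turn":0,"hand":0},{"offset":[0,0,0.1],"turn":0,"hand":0},{"offset":[0,0,0.05],"turn":0,"hand":0},{"offset":[0,0,0.02],"turn":0,"hand":0},{"offset":[0,0,0.015],"turn":0,"hand":0},{"offset":[0,0,0.01],"turn":0,"hand":0},{"offset":[0,0,0],"turn":0,"hand":0},{"offset":[0,0,0],"turn":0,"hand":0}]'
```

```text
clock: 9.23
tcp_pos: [0.6053, 0.0229, 0.1222]
orientation: [0.999, -0.049, 0.001, 0.0]
ft_force: [-1.9, 0.5, 3.5]
width: 0.0001
grasp_force: 1.6
```

```bash
python3 -m jog '[{"offset":[0,0,0.01],"turn":0,"hand":0},{"offset":[0,0,0.008],"turn":0,"hand":0},{"offset":[0,0,0],"turn":0,"hand":0},{"offset":[0,0,0],"turn":0,"hand":0}]'
```

```text
clock: 9.57
tcp_pos: [0.6055, 0.0234, 0.1186]
orientation: [0.999, -0.048, 0.001, -0.0]
ft_force: [-1.4, 4.4, 7.6]
width: -0.0001
grasp_force: 4.0
```

```bash
python3 -m jog '[{"offset":[0,0,0],"turn":0,"hand":0},{"offset":[0,0,0],"turn":0,"hand":0},{"offset":[0,0,0],"turn":0,"hand":0},{"offset":[0,0,0],"turn":0,"hand":0},{"offset":[0,0,0],"turn":0,"hand":0},{"offset":[0,0,0],"turn":0,"hand":0},{"offset":[0,0,0],"turn":0,"hand":0},{"offset":[0,0,0],"turn":0,"hand":0},{"offset":[0,0,0],"turn":0,"hand":0},{"offset":[0,0,0],"turn":0,"hand":0}]'
python3 - <<'E'
from h import *
togo([.605,.0225,.108]); snap('scene')
p=cams.spot_point('scene','lever_pad');print(p[:1]);togo([.605,.0225,.108])
E
```

```text
clock: 10.4
tcp_pos: [0.6055, 0.0234, 0.1186]
orientation: [0.999, -0.048, 0.001, -0.0]
ft_force: [-2.1, 4.0, 7.2]
width: -0.0002
grasp_force: 4.1
tcp [0.6055 0.0234 0.1186] yaw -5.56 tilt [ 0.002  0.    -1.   ] togo frac [-0.0022  0.0046  0.0529] F [-2.1  4.   7.2] w -0.00023921900072829033 t 10.4
[]
tcp [0.6055 0.0234 0.1186] yaw -5.56 tilt [ 0.002  0.    -1.   ] togo frac [-0.0022  0.0046  0.0529] F [-1.8  3.7  7.7] w -0.0002039616414611314 t 10.5
```

```bash
python3 -m jog '[{"offset":[0,-0.004,0.02],"turn":0,"hand":0},{"offset":[0,-0.004,0.02],"turn":0,"hand":0},{"offset":[0,-0.002,0.02],"turn":0,"hand":0},{"offset":[0,0,0.005],"turn":0,"hand":0},{"offset":[0,0,0],"turn":0,"hand":0}]'
```

```text
clock: 10.92
tcp_pos: [0.6066, 0.0248, 0.1079]
orientation: [0.999, -0.048, 0.003, 0.0]
ft_force: [-5.5, 2.2, 22.6]
width: 0.0005
grasp_force: 11.1
```

```bash
python3 -m jog '[{"offset":[0,0,0.004],"turn":0,"hand":0},{"offset":[0,0,0],"turn":0,"hand":0},{"offset":[0,0,0],"turn":0,"hand":0},{"offset":[0,0,0],"turn":0,"hand":0},{"offset":[0,0,0],"turn":0,"hand":0},{"offset":[0,0,0],"turn":0,"hand":0},{"offset":[0,0,0],"turn":0,"hand":0},{"offset":[0,0,0],"turn":0,"hand":0}]'
python3 -m jog '[{"offset":[0,0,0],"turn":0,"hand":0},{"offset":[0,0,0],"turn":0,"hand":0},{"offset":[0,0,0],"turn":0,"hand":0},{"offset":[0,0,0],"turn":0,"hand":0},{"offset":[0,0,0],"turn":0,"hand":0},{"offset":[0,0,0],"turn":0,"hand":0},{"offset":[0,0,0],"turn":0,"hand":0},{"offset":[0,0,0],"turn":0,"hand":0}]'
python3 - <<'E'
from h import *
p=snap('scene');cv2.imwrite('pics/s5.png',cv2.resize(p['pixels'][150:320,220:420],None,fx=3.5,fy=3.5))
E
```

```text
clock: 11.58
tcp_pos: [0.6067, 0.0249, 0.1076]
orientation: [0.999, -0.048, 0.003, 0.0]
ft_force: [-5.9, 3.2, 25.3]
width: -0.0002
grasp_force: 12.5
clock: 12.25
tcp_pos: [0.6067, 0.0249, 0.1076]
orientation: [0.999, -0.048, 0.003, 0.0]
ft_force: [-6.0, 2.7, 25.1]
width: 0.0002
grasp_force: 12.5
```

View pics/s5.png

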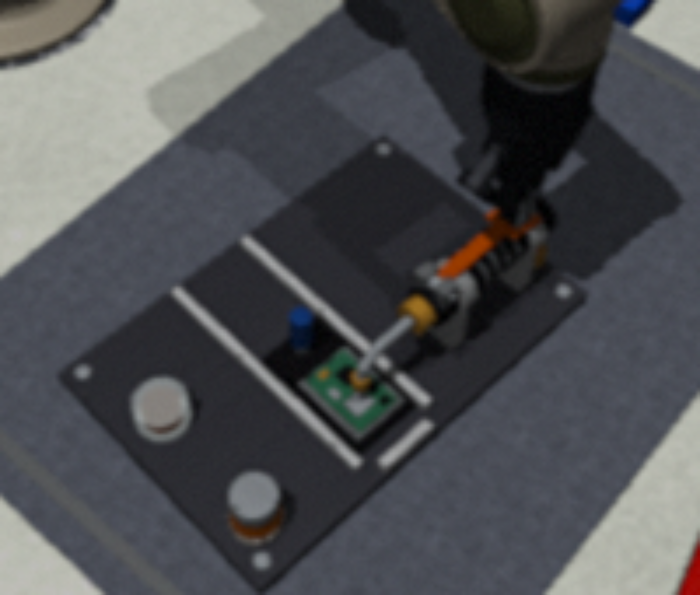

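The lever is fully down at about (515,225) in the crop, with the carrier home under the nozzle. I'll lift off and let the lever rise.

```bash
python3 -m jog '[{"offset":[0,0,-0.05],"turn":0,"hand":0},{"offset":[0,0,-0.1],"turn":0,"hand":0},{"offset":[0,0,-0.1],"turn":0,"hand":0},{"offset":[0,0,-0.1],"turn":0,"hand":0},{"offset":[0,0,-0.05],"turn":0,"hand":0},{"offset":[0,0,-0.02],"turn":0,"hand":0},{"offset":[0,0,0],"turn":0,"hand":0},{"offset":[0,0,0],"turn":0,"hand":0},{"offset":[0,0,0],"turn":0,"hand":0.5},{"offset":[0,0,0],"turn":0,"hand":0.5}]'
python3 - <<'E'
from h import *
togo([.527,-.1294,.19])
snap('scene')
for n in('lever_pad','knob'):
    print(n,[(np.round(d['location'],4).tolist(),round(d['score'],2)) for d in cams.spot_point('scene',n)[:1]])
E
```

```text
clock: 13.13
tcp_pos: [0.6049, 0.025, 0.1868]
orientation: [0.999, -0.049, -0.001, -0.0]
ft_force: [0.4, -0.1, -0.9]
width: 0.0231
grasp_force: 0.0
tcp [0.6049 0.025  0.1868] yaw -5.57 tilt [-0.002  0.    -1.   ] togo frac [-0.3129  0.806  -0.0156] F [ 0.4 -0.1 -0.9] w 0.023081807561682335 t 13.1333
lever_pad [([0.605, 0.0219, 0.1262], 0.59)]
knob [([0.5262, -0.1281, 0.0517], 0.6)]
```

```bash
python3 -m jog '[{"offset":[-0.04,0.1,0],"turn":0,"hand":0.5},{"offset":[-0.06,0.15,0],"turn":0,"hand":0.5},{"offset":[-0.06,0.16,0],"turn":0,"hand":0.5},{"offset":[-0.06,0.16,0],"turn":0,"hand":0.5},{"offset":[-0.06,0.15,0],"turn":0,"hand":0.5},{"offset":[-0.033,0.086,0],"turn":0,"hand":0.5},{"offset":[0,0,0.1],"turn":0,"hand":0.5},{"offset":[0,0,0.15],"turn":0,"hand":0.5},{"offset":[0,0,0.15],"turn":0,"hand":0.5},{"offset":[0,0,0],"turn":0,"hand":0.5},{"offset":[0,0,0],"turn":0,"hand":0.5},{"offset":[0,0,0],"turn":0,"hand":0.5}]'
python3 - <<'E'
from h import *
togo([.527,-.1294,.044])
E
```

```text
clock: 14.28
tcp_pos: [0.5281, -0.1297, 0.1094]
orientation: [0.999, -0.048, 0.001, 0.0]
ft_force: [0.1, -0.2, 0.7]
width: 0.0425
grasp_force: 0.0
tcp [ 0.5281 -0.1297  0.1094] yaw -5.56 tilt [ 0.002 -0.001 -1.   ] togo frac [-0.0063 -0.0011  0.3271] F [ 0.1 -0.2  0.7] w 0.04250825053063719 t 14.2833
```

```bash
python3 -m jog '[{"offset":[-0.004,0,0.1],"turn":0,"hand":0.5},{"offset":[0,0,0.12],"turn":0,"hand":0.5},{"offset":[0,0,0.105],"turn":0,"hand":0.5},{"offset":[0,0,0],"turn":0,"hand":0.5},{"offset":[0,0,0],"turn":0,"hand":0.1},{"offset":[0,0,0],"turn":0,"hand":0.1},{"offset":[0,0,0],"turn":0,"hand":0.1},{"offset":[0,0,0],"turn":0,"hand":0.1},{"offset":[0,0,0],"turn":0,"hand":0.1},{"offset":[0,0,0],"turn":0,"hand":0.1}]'
```

```text
clock: 15.12
tcp_pos: [0.5277, -0.1295, 0.0452]
orientation: [0.999, -0.049, 0.002, 0.001]
ft_force: [1.0, 3.1, 7.6]
width: 0.0158
grasp_force: 58.5
```

Gripped. Now I'll slide it back about 80 mm.

```bash
python3 -m jog '[{"offset":[-0.04,0,0],"turn":0,"hand":0.1},{"offset":[-0.05,0,0],"turn":0,"hand":0.1},{"offset":[-0.05,0,0],"turn":0,"hand":0.1},{"offset":[-0.05,0,0],"turn":0,"hand":0.1},{"offset":[-0.05,0,0],"turn":0,"hand":0.1},{"offset":[-0.05,0,0],"turn":0,"hand":0.1},{"offset":[-0.05,0,0],"turn":0,"hand":0.1},{"offset":[-0.03,0,0],"turn":0,"hand":0.1},{"offset":[-0.02,0,0],"turn":0,"hand":0.1},{"offset":[0,0,0],"turn":0,"hand":0.1},{"offset":[0,0,0],"turn":0,"hand":0.1}]'
```

```text
clock: 16.03
tcp_pos: [0.4498, -0.1218, 0.0451]
orientation: [0.999, -0.049, 0.002, 0.001]
ft_force: [-1.8, 4.5, 12.9]
width: 0.0157
grasp_force: 59.3
```

```bash
python3 -m jog '[{"offset":[-0.01,0,0],"turn":0,"hand":0.1},{"offset":[-0.01,0,0],"turn":0,"hand":0.1},{"offset":[0,0,0],"turn":0,"hand":0.1},{"offset":[0,0,0],"turn":0,"hand":0.1}]'
```

```text
clock: 16.37
tcp_pos: [0.448, -0.1218, 0.0452]
orientation: [0.999, -0.049, 0.004, 0.001]
ft_force: [8.6, 6.2, 5.8]
width: 0.016
grasp_force: 58.7
```

```bash
python3 -m jog '[{"offset":[-0.006,0,0],"turn":0,"hand":0.1},{"offset":[0,0,0],"turn":0,"hand":0.1},{"offset":[0,0,0],"turn":0,"hand":0.5},{"offset":[0,0,0],"turn":0,"hand":0.5},{"offset":[0,0,0],"turn":0,"hand":0.5},{"offset":[0,0,0],"turn":0,"hand":0.5},{"offset":[0,0,-0.1],"turn":0,"hand":0.5},{"offset":[0,0,-0.15],"turn":0,"hand":0.5},{"offset":[0,0,-0.15],"turn":0,"hand":0.5},{"offset":[0,0,-0.15],"turn":0,"hand":0.5},{"offset":[0,0,-0.15],"turn":0,"hand":0.5},{"offset":[0,0,0],"turn":0,"hand":0.5}]'
python3 -m jog '[{"offset":[0,0,0],"turn":0,"hand":0.5},{"offset":[0,0,0],"turn":0,"hand":0.5}]'
python3 - <<'E'
from h import *
s=status.sense();p=snap('wrist','w6.png')
print(cams.spot_point('wrist','knob')[:1]);snap('scene');print(cams.spot_point('scene','knob')[:1])
E
```

```text
clock: 17.37
tcp_pos: [0.4454, -0.1223, 0.1881]
orientation: [0.999, -0.049, 0.004, 0.002]
ft_force: [0.1, -0.2, 0.2]
width: 0.0427
grasp_force: 0.0
clock: 17.53
tcp_pos: [0.4432, -0.1211, 0.1824]
orientation: [0.999, -0.049, -0.0, -0.0]
ft_force: [-0.5, 0.1, -0.3]
width: 0.0427
grasp_force: 0.0
[{'location': [0.4475, -0.1238, 0.051], 'score': 0.81}]
[{'location': [0.4479, -0.1237, 0.0509], 'score': 0.58}]
```

View pics/w6.png

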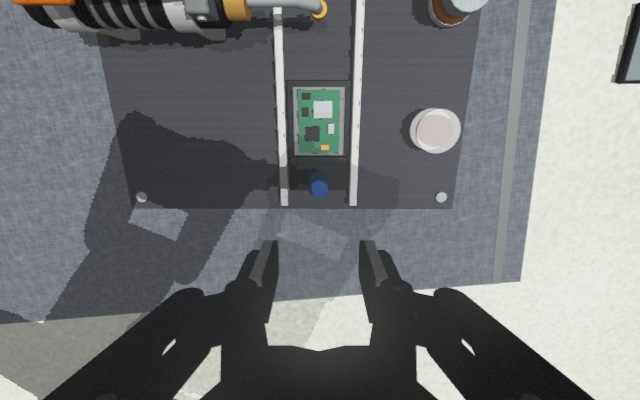

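The carrier is at the loading end, with the knob at (319,187). The jar and spool haven't moved, and the gripper is clear.

```bash
python3 -c "
from cell import env
print(env.finish_job())"
```

```text
the job is handed in; nothing more can be done
None
```

The job is handed in, with no verdict returned: the carrier went home, the lever was held at soft air and then full blast and let up, and the carrier is back at its loading end with the jar and spool where they were (the other bystanders were not re-checked).

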